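# Lock the gel sandwich and hold the clip open over its edge

## Robot

A 6-joint arm with a two-finger parallel gripper is mounted at the origin on a cart in front of the work surface, level with it; the furniture and walls round the work are solid. World frame = base frame: x ahead of the robot, y to its left, z up, the work surface at z = 0. Lengths are in mm, angles in degrees, forces in N, time in s.
With the tool pointing down it reaches from about 300 to 850 mm from the base axis. Payload 4.2 kg.
Tool frame: the origin (TCP) lies midway between the tips of the shut fingers; the grasp point (between the pads) lies env.grasp_offset behind it (env.grasp_offset is the distance from the TCP to the grasp point, in mm); y points along the fingers, x is the direction in which the jaws open and shut, and the axes are right-handed (so a half turn about y gives the same grasp; the last joint's range is limited). The gripper opens to 91 mm and grips with 3 to 60 N. Pads are 32 mm wide; open, the fingers measure 118 mm over their backs; the gripper's body (76 mm by 178 mm) begins 60 mm behind the grasp point.
Start: joints at [-68.125, 18.312, 89.639, -0, 72.044, -1.146], TCP at [224.874, -529.224, 186.876] pointing down, gripper open.
Joint ranges: [-177.97, 177.97], [-48.28, 115.42], [12.27, 149.76], [-77.06, 257.06], [2.81, 150.46], [-146.56, 146.56]. Speed limits (degrees/s): [147.25, 147.25, 180, 180, 180, 180].

## Interface

Orientations are given as [roll, pitch, yaw] about the fixed x, y, z axes, in that order (R = Rz(yaw) Ry(pitch) Rx(roll)).
In Python, from workcell import state, vision, job, env gives the robot as it stands.
- The arm moves only by the shell command python3 -m handwheel 'ROWS' [FORCE]. ROWS is JSON, a list of rows, each a list of 3 entries, a list of its own where there are three numbers: the finger opening in cm, from 0 to 9.12, then the shift along the tool's x, y, z in cm, then the turn about the tool's y in degrees. A call has 1 to 10 rows; each row is the pose to reach, as a shift and turn from the pose measured when the call began, along the tool's axes at that moment; what a row does not reach only later rows make up. A row lasts 1/10 s, in which the tool goes at most 50 mm and 8.59 degrees, less where a joint would pass 70% of its speed; a pose out of reach is approached as far as the arm can. A call with a gripper value outside its range is refused whole. The fingers move at their own pace and stop on an object; FORCE is the grip in N (left out, the last holds). Time passes only in rows, so rows that repeat a pose let the fingers close. It gives the time, the measured TCP pose, the force and the opening at its end, in the units of the state.
- state(): the state, without advancing time (a new reading comes with each control period).
- vision.grab_frame(name): name is "scene" or "top"; returns the picture (480x640x3 uint8, red, green, blue); there is no depth.
- vision.camera_model(name): a dict with "fov_y" (degrees; the focal length in pixels is half the picture's height over the tangent of half this angle, whatever the lens; pixels are square), "cx", "cy" (the principal point, pixels), "distortion" ([k1, k2, p1, p2, k3] as OpenCV has them; the pictures are not rectified), "extrinsics" (4x4, takes a point from world to camera coordinates). Camera axes: x right, y up, looking along -z (the intrinsics and any distortion apply to the point x, -y, -z); pixel columns grow to the right and rows downward; lengths in mm; the calibration is good to about 2 mm. A picture is of the moment at which its call begins. camera_model takes no time and is no camera call.
- job.job_done(): hands the job in, once; it reports no verdict.
The state is a dict: "time_s": time; "qpos": joint angles; "qvel": joint speeds; "effort": joint torques, N m; "ee_pos": TCP position; "ee_rot": TCP orientation; "force": force on the tool from outside, world axes, zero at the start; "torque": the same for the moment, N m; "gripper_width": finger opening in mm.
Only numpy, scipy, OpenCV 4.12 (cv2) and the standard library are available. Lean on these libraries where they do the work, as an engineer would, in place of code of your own. Each camera call takes 0.05 s, during which the arm holds its last target.

## Task

We are about to cast a gel: first lock the glass-and-ceramic sandwich in its casting stand by turning the stand's black cam knob clockwise until it clicks into its locked position (grip bar parallel to the plates). Then squeeze open the large spring clip parked on the steel clip rail, lift it off, and lower it gaping over the middle of the sandwich's top edge so that one jaw hangs a good centimetre or more down each face without the clip touching the plates or the stand, with a few millimetres of room at each face. Finish while still holding it there, squeezed open and still, so that I can slip a pad under each jaw before it bites; leave the bottle, the vial and the tape roll alone.

Things in the scene. Friction and masses are not known exactly. Their poses are not given: they have to be found in the camera images.
- casting_stand: grey casting stand, fixed, placed and turned anew in each run. Base 147 x 152 mm, 10 mm high. Origin on the bench; x points from knob to sandwich, y along the sandwich, z up. The sandwich stands at x = +26 mm in a trough between a 22 mm high front lip and a 56 mm high back wall (end cheeks at y = +-61 mm, 53 mm high). Knob axis at x = -58 mm, y = 0
- cam_knob (a joint): turn of the black cam knob, rad: 0 unlocked (start), growing clockwise seen from above; stop at 1.2, locked. It turns lightly to about 0.8, then a sprung pin beside it must be forced over a ridge on the knob (up to about 0.2 N m, crest at 1.02); from about 1.08 on it snaps by itself to 1.19 and stays; let go before the crest, it springs back to 0.8. Locked, the press bar pushes the sandwich with about 5 N
- knob_grip (a point): point on the knob's vertical axis, 71 mm above the bench. The grip is an upright black bar, 46 mm long (this point's x), 14 mm thick (y), from 46 to 86 mm above the bench; below it lie a 41 mm flange, cam, click pin and press bar (tops at 48 mm or less). It lies parallel to the sandwich when locked, 69 degrees off when unlocked. The sandwich's near face is 79 mm from the axis
- press_bar: rubber-faced aluminium bar, 94 mm long, centre 36 mm above the bench, that the knob drives along the stand's x against the near face of the sandwich; 3 mm short of it when unlocked. Its origin is that of the casting stand, moving with the bar
- sandwich: gel sandwich, loose in the stand's trough, 0.22 kg: white ceramic plate (far side) and glass plate (near side) with spacers at both ends, 9 mm thick in all (x), 110 mm wide (y), 85 mm high (z). Origin at the centre of its lower edge, 13 mm above the bench
- sandwich_top (a point): middle of the sandwich's top edge, 98 mm above the bench; x through its thickness (away from the knob), y along the edge, z up. Its faces are at x = -4.5 and +4.5 mm. The upper 42 mm of both faces stand free above the stand
- seat_top (a point): point of the stand where point sandwich_top is (within 3 mm) when the sandwich stands properly in its trough
- clip_rail: clip rail, fixed, placed and turned anew in each run: steel foot 66 x 190 mm, 8 mm high, with an upright steel strip along its y, 6 mm thick (x), 180 mm long, top edge 70 mm above the bench. Origin on the bench under its middle. A small spring clip (0.6 times the large one) is fixed on it at y = +66 mm and is not to be used
- clip: large black spring clip, loose, 60 g, parked upright on the rail, handles up, jaws pinching the strip. Origin at its hinge pin, 76 mm above the bench when parked. x: line along which handles and jaws move; y: the pin (along the strip); z up. Two mirror levers 28 mm wide, joined by a sprung coil of 6.5 mm radius on the pin. Squeezing the handle ends together opens the jaws, both levers alike
- clip_grip (a point): point of the clip midway between its round handle ends (radius 5 mm), 52 mm above the pin, 128 mm above the bench when parked. Over the outsides (along the clip's x) the handle ends measure 60 mm parked, 68 mm shut, 24 mm when squeezed to the stop; they rise 5 mm on the pin meanwhile (52 to 57 mm). The spring takes 6 N on each handle when parked, 8 N at the stop
- jaw_a (a point): centre of the round rubber jaw end (radius 4 mm, 28 mm wide) at the clip's -x side, 45 mm below the pin when parked
- jaw_b (a point): centre of the round rubber jaw end (radius 4 mm) at the clip's +x side. Free gap between the jaws = distance of jaw_a and jaw_b less 8 mm: 6 mm parked, 34 mm at the stop; at the stop they are 40 mm below the pin
- clip_lever_a (a joint): turn of one lever of the clip from its parked angle, rad (the other turns alike): 0 parked, -0.067 jaws shut, 0.333 fully squeezed open
- buffer_bottle: clear 100 ml bottle with a blue cap, 57 mm across, 125 mm high, at the back of the bench; origin under its middle; to be left alone
- vial: glass vial with a white cap, 23 mm across, 50 mm high, at the back of the bench; origin under its middle; to be left alone
- tape: roll of green lab tape lying flat, 90 mm across, 19 mm high, left of the work; origin under its middle; to be left alone
There are look-alikes about, which are no part of the job. There is more than one size of the clip; the job needs the largest.

How it is judged (in metres and radians):
On the way, in this order (a step that is already met when the one before it is completed fails the run):
1. the cam knob has clicked into its locked notch and the press bar clamps the sandwich (value of joint cam_knob above 1.1 rad and contact force between press_bar and sandwich above 2 N), for 0.2 s.
2. the large clip has been lifted clear of the rail in the gripper (height (world z) of clip above 0.125 m and contact force between the fingers and clip above 2 N and contact force between clip and clip_rail below 0.1 N), for 0.2 s.
At the end, for the whole second after the job is handed in: Knob over 1.1 rad, press bar over 2 N on the upright seated sandwich. The gripper holds the large clip still (over 3 N), pin over 100 mm up, touching only the gripper (under 0.3 N); each jaw end 3 mm or more clear of its face, its centre over 10 mm below the top edge, within 25 mm of the middle (all of step 1 and angle between sandwich_top's own z axis and vertical below 0.05 rad and distance between sandwich_top and seat_top below 0.008 m and ((x of jaw_a in the frame of sandwich_top below -0.0115 m and x of jaw_b in the frame of sandwich_top above 0.0115 m) or (x of jaw_b in the frame of sandwich_top below -0.0115 m and x of jaw_a in the frame of sandwich_top above 0.0115 m)) and z of each of jaw_a, jaw_b in the frame of sandwich_top below -0.01 m and y of jaw_a in the frame of sandwich_top between -0.025 and 0.025 m and y of jaw_b in the frame of sandwich_top between -0.025 and 0.025 m and height (world z) of clip above 0.1 m and contact force between the fingers and clip above 3 N and contact force between clip and sandwich below 0.3 N and contact force between clip and casting_stand below 0.3 N and contact force between clip and clip_rail below 0.3 N and linear speed of clip below 0.03 m/s); the arm keeps its last pose, push and grip.
It fails at once if bottle, vial or tape roll moved more than 2 cm (distance of any of buffer_bottle, vial, tape from where it was at the start of the episode above 0.02 m).
It fails at once if the clip is knocked against or let bite on the sandwich (contact force between clip and sandwich above 8 N).
It fails at once if the sandwich is tipped out of its trough (angle between sandwich_top's own z axis and vertical above 0.25 rad).
It also fails if it takes over 56 s, if anything falls off the work surface, if the arm or the gripper's body presses on something with over 40 N, if the wrist force passes 120 N, or if a joint passes its speed limit or range.

## Working session

There is one attempt and no reset: what is moved stays moved. The work goes in short steps, Python scripts to look and compute and a shell command to move; the robot and the scene stay as the last step left them, time stands still between calls to the robot, and variables do not carry over. Pictures are saved under pics/ and viewed, and the job is handed in when it is done.

```bash
ls; mkdir -p pics; python3 - <<'E'
from workcell import state, vision, job, env
import cv2
print(state()); print(env.grasp_offset)
for n in ("scene","top"):
    im=vision.grab_frame(n); cv2.imwrite(f"pics/{n}0.png",im[:,:,::-1]); print(vision.camera_model(n))
E
```

```text
pics
{'time_s': 0.0, 'qpos': array([-6.81234307e+01,  1.83524352e+01,  8.97059154e+01, -2.24571456e-03,
        7.20421293e+01, -1.14506225e+00]), 'qvel': array([ 0.04236789, -0.03794581, -0.04569808, -0.01765856,  0.00568146,
        0.00163465]), 'effort': array([ 2.43333132e-03, -4.12449324e+01, -2.31970668e+01,  7.28418888e-02,
        4.57112887e-02, -1.72640903e-04]), 'ee_pos': array([ 224.6654844 , -528.70681537,  186.01567048]), 'ee_rot': array([-90.0001267 ,   0.10050255, -66.97767427]), 'force': array([-0.24063372, -0.36780626, -0.38194281]), 'torque': array([ 0.01702577, -0.01059266,  0.00528813]), 'gripper_width': 91.10225675139743}
18.8
{'fov_y': 51.50044752890766, 'cx': 315.42421332902484, 'cy': 235.92318208060075, 'distortion': array([0.02932581, 0.        , 0.        , 0.        , 0.        ]), 'extrinsics': array([[-6.90930090e-01, -7.22402142e-01,  2.73999468e-02,
         2.93436083e+02],
       [ 3.35162383e-01, -2.86518109e-01,  8.97537493e-01,
        -2.73888900e+02],
       [-6.40532426e-01,  6.29319092e-01,  4.40086006e-01,
        -8.41399029e+02],
       [ 0.00000000e+00,  0.00000000e+00,  0.00000000e+00,
         1.00000000e+00]])}
{'fov_y': 57.549893490083086, 'cx': 313.8685302134809, 'cy': 241.14757340457663, 'distortion': array([-0.04655762,  0.        ,  0.        ,  0.        ,  0.        ]), 'extrinsics': array([[ 1.65900661e-02, -9.99841962e-01,  6.38909618e-03,
        -6.13172607e+01],
       [ 9.97725281e-01,  1.69718334e-02,  6.52397224e-02,
        -5.07161053e+02],
       [-6.53378467e-02,  5.29223147e-03,  9.97849166e-01,
        -1.00978829e+03],
       [ 0.00000000e+00,  0.00000000e+00,  0.00000000e+00,
         1.00000000e+00]])}
```

View pics/scene0.png

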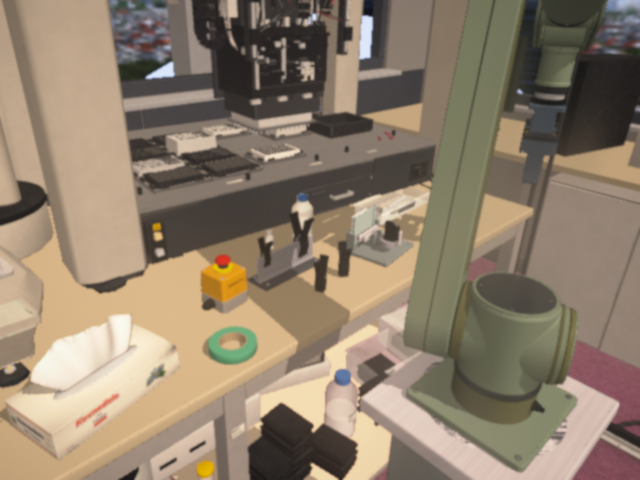

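View pics/top0.png

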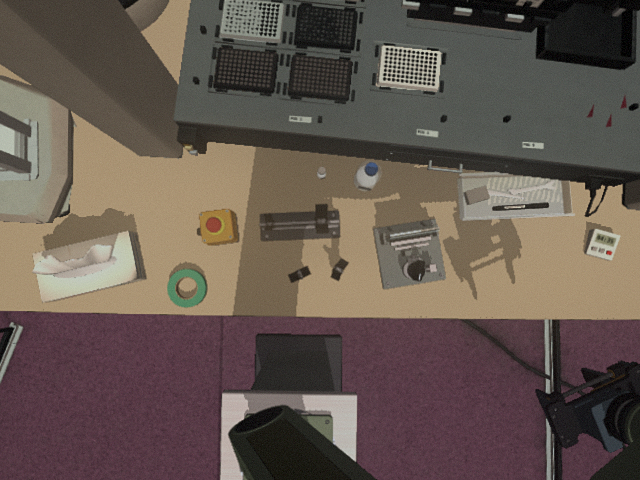

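```bash
python3 - <<'E'
import cv2
im=cv2.imread("pics/top0.png")
cv2.imwrite("pics/t_crop.png",cv2.resize(im[150:310,250:460],None,fx=3.75,fy=3.75,interpolation=cv2.INTER_CUBIC))
im=cv2.imread("pics/scene0.png")
cv2.imwrite("pics/s_crop.png",cv2.resize(im[180:305,235:425],None,fx=4.2,fy=4.2,interpolation=cv2.INTER_CUBIC))
E
```

```text
(no output)
```

View pics/t_crop.png

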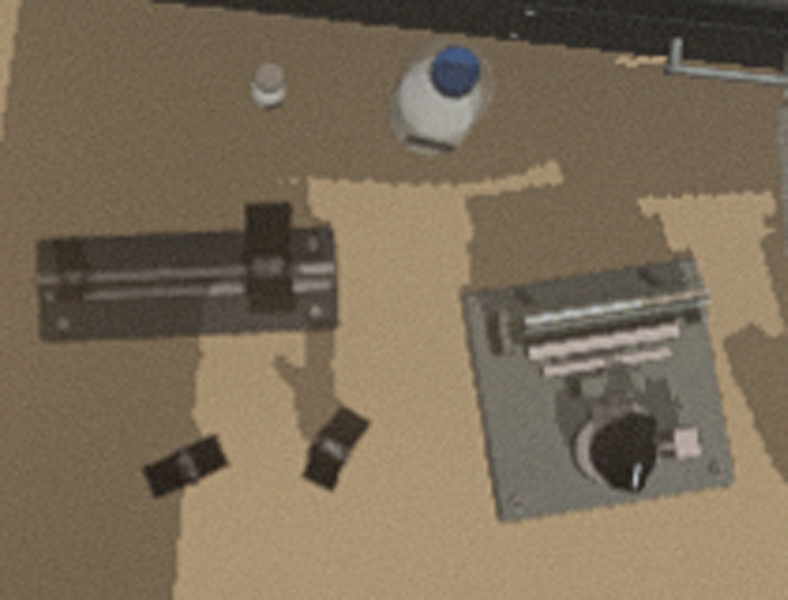

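View pics/s_crop.png

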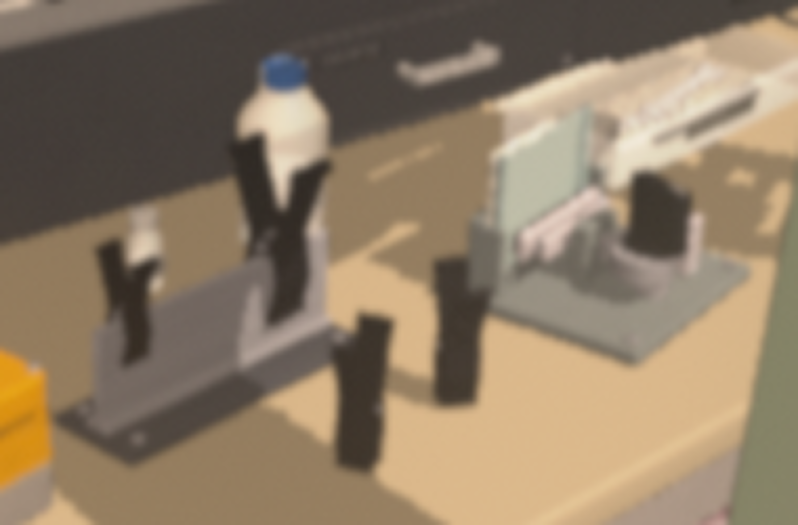

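Candidates for the large clip: the clip on the rail's right end (top px ~(321,220), scene ~(302,230)), the small clip fixed at the rail's left end (top ~(269,225), scene ~(266,250)), and two look-alikes standing on the bench (top ~(299,273), ~(340,270); scene ~(321,272), ~(344,258)). I choose the one on the rail's right end. The crop shows it is the largest and pinches the strip. The stand is at top ~(410,254) with its black knob at ~(417,268).

```bash
cat > h.py <<'E'
import numpy as np, cv2
from workcell import state, vision, env
def K(m):
    f=240/np.tan(np.radians(m['fov_y'])/2); return np.array([[f,0,m['cx']],[0,f,m['cy']],[0,0,1.]])
def ray(cam,px):
    m=vision.camera_model(cam); E=m['extrinsics']
    u=cv2.undistortPoints(np.array(px,float).reshape(-1,1,2),K(m),m['distortion']).reshape(-1,2)
    d=np.c_[u[:,0],-u[:,1],-np.ones(len(u))]@E[:3,:3]
    return -E[:3,:3].T@E[:3,3], d
def onz(cam,px,z):
    o,d=ray(cam,px); return o+d*((z-o[2])/d[:,2])[:,None]
def proj(cam,P):
    m=vision.camera_model(cam);E=m['extrinsics'];c=np.atleast_2d(P)@E[:3,:3].T+E[:3,3]
    c=c*[1,-1,-1]
    return cv2.projectPoints(c.astype(float),np.zeros(3),np.zeros(3),K(m),m['distortion'])[0].reshape(-1,2)
E
python3 - <<'E'
from h import *
t=lambda x,y:(250+(x+.5)/3.75-.5,150+(y+.5)/3.75-.5)
np.set_printoptions(precision=1,suppress=True)
print("base",onz('top',[t(463,293),t(697,258),t(735,485),t(500,520)],10))
print("rail",onz('top',[t(37,240),t(333,228),t(338,328),t(40,341)],8))
print("knob",onz('top',[t(632,450)],86), "clip pin",onz('top',[t(268,266)],76+6))
print("sandw top",onz('top',[t(526,322),t(708,294)],98))
print("cabinet front", onz('top',[(250,140),(450,160)],0),"bottle",onz('top',[t(455,70)],125))
print(onz('scene',[(370,222)],98))
E
```

```text
base [[ 542.8 -192.9   10. ]
 [ 567.8 -342.1   10. ]
 [ 424.2 -366.1   10. ]
 [ 400.1 -217.3   10. ]]
rail [[ 572.1   77.6    8. ]
 [ 583.  -110.1    8. ]
 [ 519.4 -114.1    8. ]
 [ 507.9   74.1    8. ]]
knob [[ 444.9 -281.9   86. ]] clip pin [[549.6 -67.6  82. ]]
sandw top [[ 517.9 -217.1   98. ]
 [ 536.1 -323.3   98. ]]
cabinet front [[ 752.9  106.4    0. ]
 [ 713.  -381.3    0. ]] bottle [[ 658.6 -171.3  125. ]]
[[ 466.5 -224.1   98. ]]
```

```bash
python3 - <<'E'
import cv2
im=cv2.imread("pics/top0.png")
cv2.imwrite("pics/t_c2.png",cv2.resize(im[210:295,365:455],None,fx=7,fy=7,interpolation=cv2.INTER_CUBIC))
cv2.imwrite("pics/t_c3.png",cv2.resize(im[195:250,255:345],None,fx=8,fy=8,interpolation=cv2.INTER_CUBIC))
E
```

```text
(no output)
```

View pics/t_c2.png

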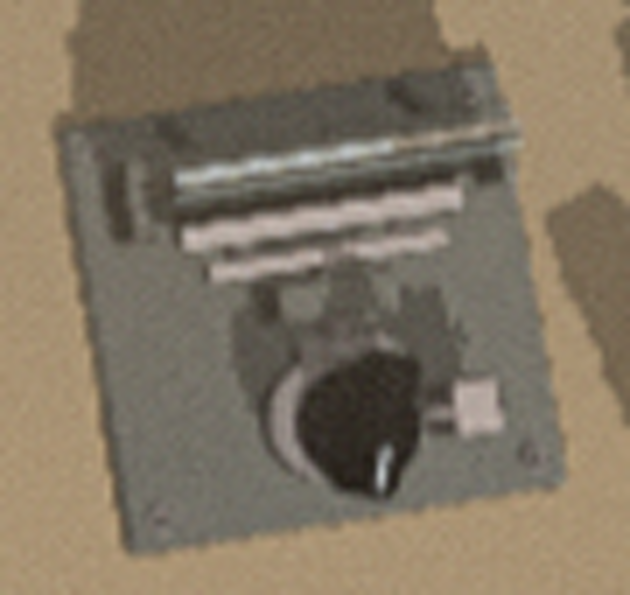

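View pics/t_c3.png

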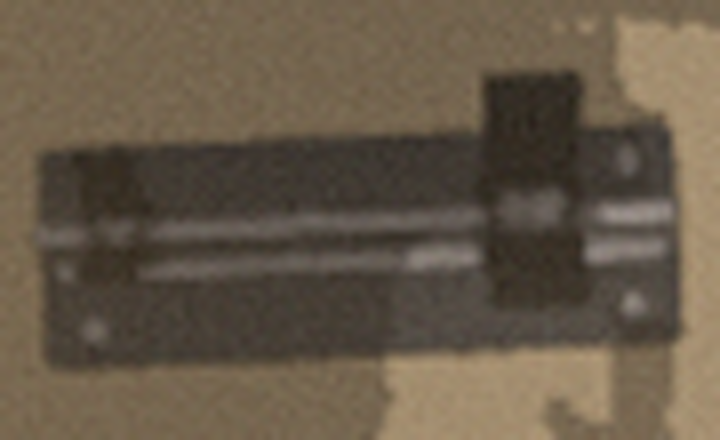

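```bash
python3 - <<'E'
from h import *
np.set_printoptions(precision=1,suppress=True)
t=lambda x,y:(255+(x+.5)/8-.5,195+(y+.5)/8-.5)
u=lambda x,y:(365+(x+.5)/7-.5,210+(y+.5)/7-.5)
print("cam",ray('top',[(1,1)])[0],ray('scene',[(1,1)])[0])
h=onz('top',[t(484,73),t(579,73),t(490,308),t(586,302)],128);print("handles",h,h.mean(0))
print("strip",onz('top',[t(40,240),t(480,217),t(672,208)],70), onz('top',[t(532,207)],82))
c=onz('top',[u(60,125),u(490,55),u(568,482),u(130,555)],10);print('base',c,c.mean(0))
print('bar hi',onz('top',[u(382,465),u(380,495),u(395,355)],86))
print('sandw',onz('top',[u(175,183),u(520,130),u(175,172),u(518,120)],98))
print('pressbar', onz('top',[u(182,240),u(462,195)],42))
# overlay guess
yaw=np.radians(9.5);R=np.array([[np.cos(yaw),-np.sin(yaw)],[np.sin(yaw),np.cos(yaw)]])
O=np.array([527,-271.])-R@[26,0]
def W(p): p=np.array(p,float); return np.c_[p[:,:2]@R.T+O,p[:,2]]
ry=np.radians(-2.8);Rr=np.array([[np.cos(ry),-np.sin(ry)],[np.sin(ry),np.cos(ry)]])
L={}
a=np.radians(90-69)  # bar long axis in stand frame, unlocked: y-axis dir rotated CCW by 69
bars=[]
for s in (1,-1):
    th=np.radians(90+69); e=np.array([np.cos(th),np.sin(th)]);n=np.array([-e[1],e[0]])
q=[[-58+23*i*e[0]+7*j*n[0],23*i*e[1]+7*j*n[1]] for i,j in((1,1),(1,-1),(-1,-1),(-1,1))]
for z in(46,86): bars.append([p+[z] for p in q])
sw=[[21.5,55],[30.5,55],[30.5,-55],[21.5,-55]]
polys=[W(b) for b in bars]+[W([p+[98] for p in sw])]+[W([p+[55] for p in sw])]
for cam in('top','scene'):
    im=cv2.imread(f'pics/{cam}0.png'); x0,y0,w,hh=(365,210,90,85) if cam=='top' else (340,195,80,75)
    f=7
    big=cv2.resize(im[y0:y0+hh,x0:x0+w],None,fx=f,fy=f,interpolation=cv2.INTER_CUBIC)
    for i,P in enumerate(polys):
        p=((proj(cam,P)-[x0,y0]+.5)*f-.5).round().astype(int)
        cv2.polylines(big,[p],True,[(0,0,255),(0,255,255),(0,255,0),(255,0,0)][i],1)
    cv2.imwrite(f'pics/ov_{cam}.png',big)
E
```

```text
cam [ 441.   -47.4 1041.1] [-244.4  663.   608.1]
handles [[579.9 -53.4 128. ]
 [580.4 -78.4 128. ]
 [517.9 -56.  128. ]
 [519.9 -81.1 128. ]] [549.5 -67.2 128. ]
strip [[ 539.7   69.3   70. ]
 [ 548.2  -53.3   70. ]
 [ 551.7 -106.9   70. ]] [[549.9 -67.6  82. ]]
base [[ 543.6 -193.    10. ]
 [ 570.2 -339.9   10. ]
 [ 425.5 -366.3   10. ]
 [ 398.8 -217.8   10. ]] [ 484.5 -279.2   10. ]
bar hi [[ 431.1 -284.1   86. ]
 [ 421.7 -283.5   86. ]
 [ 465.5 -288.1   86. ]]
sandw [[ 517.4 -216.4   98. ]
 [ 535.8 -324.3   98. ]
 [ 520.8 -216.4   98. ]
 [ 538.9 -323.6   98. ]]
pressbar [[ 503.2 -228.9   42. ]
 [ 519.6 -321.4   42. ]]
```

View pics/ov_top.png

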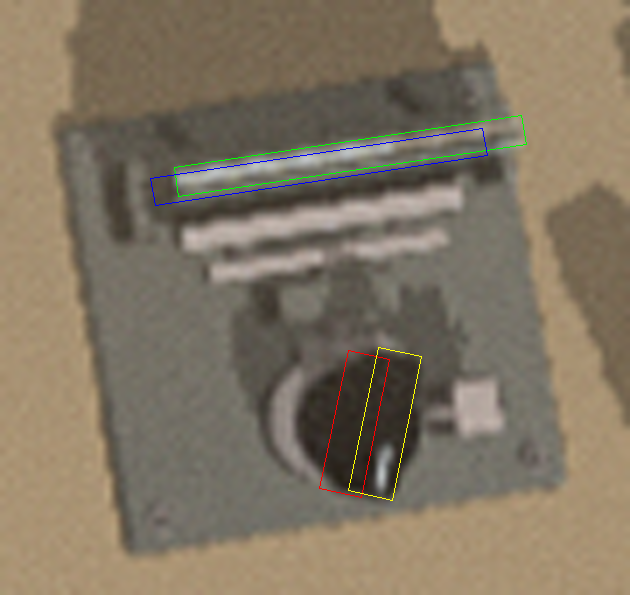

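View pics/ov_scene.png

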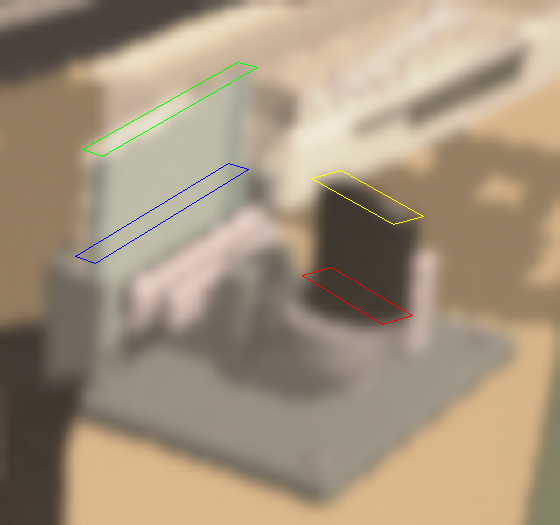

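```bash
python3 -m handwheel '[[6,[-2,0,4.2],-8],[6,[-4,0,8.4],-16],[6,[-6,0,12.6],-24],[6,[-8,0,16.8],-32],[6,[-10,0,21],-40],[6,[-12,0,25.2],-48],[6,[-13.8,0,29.7],-56],[6,[-13.8,0,29.7],-64],[6,[-13.8,0,29.7],-72],[6,[-13.8,0,29.7],-80]]' 35; python3 -c "
from h import *
print(state())"
```

```text
time_s: 1.1
ee_pos: [444.2, -284.8, 185.8]
ee_rot: [-89.9, 0.1, 13.4]
force: [-0.9, -0.4, 0.1]
gripper_width: 60.2
{'time_s': 1.1, 'qpos': array([-3.39446218e+01,  1.41655389e+01,  9.57137372e+01,  4.82524322e-02,
        7.02582694e+01, -4.73978511e+01]), 'qvel': array([-7.37045262e-01, -4.87325827e-02,  2.83079435e-02,  5.93074489e-02,
       -7.14055279e-03, -7.91760834e+01]), 'effort': array([  0.46360516, -36.8300736 , -22.87611544,   0.04989607,
         0.08615465,   1.14963859]), 'ee_pos': array([ 444.21702843, -284.79479215,  185.8493273 ]), 'ee_rot': array([-8.98680359e+01,  5.97084853e-02,  1.34369448e+01]), 'force': array([-0.94727889, -0.43110722,  0.05918889]), 'torque': array([-0.02391058, -0.15330195,  0.02108878]), 'gripper_width': 60.158446052833554}
```

```bash
python3 -m handwheel '[[6,[0,0.5,0],-8],[6,[0,1,0],-16],[6,[0,1.5,0],-24],[6,[0,2,0],-32],[6,[0,2.5,0],-40],[6,[0,3,0],-48],[6,[0,3.5,0],-56],[6,[0,4,0],-65],[6,[0,4,0],-65],[6,[0,4,0],-65]]' 35; python3 - <<'E'
from h import *
for n in ("scene","top"):
    im=vision.grab_frame(n)[:,:,::-1]
    x0,y0,w,h=(340,160,100,110) if n=='scene' else (365,210,90,85)
    cv2.imwrite(f"pics/{n}1.png",cv2.resize(im[y0:y0+h,x0:x0+w],None,fx=5.4,fy=5.4,interpolation=cv2.INTER_CUBIC))
E
```

```text
time_s: 2.1
ee_pos: [444.0, -284.6, 145.7]
ee_rot: [-89.9, -0.1, 78.3]
force: [-1.1, -0.0, -0.7]
gripper_width: 59.8
```

View pics/scene1.png

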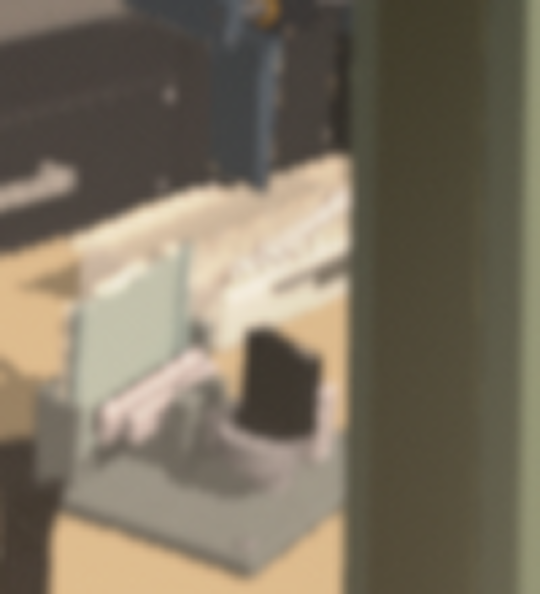

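View pics/top1.png

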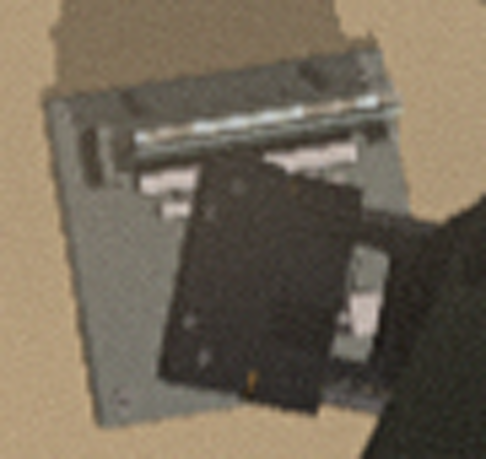

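```bash
python3 -m handwheel '[[6,[0,2,0],0],[6,[0,4,0],0],[6,[0,6,0],0],[6,[0,7.5,0],0],[6,[0,8.5,0],0],[6,[0,9.1,0],0],[6,[0,9.1,0],0]]' 35
```

```text
time_s: 2.9
ee_pos: [444.0, -284.5, 54.7]
ee_rot: [-89.9, -0.1, 78.3]
force: [0.4, 0.0, 0.3]
gripper_width: 59.8
```

```bash
python3 -m handwheel '[[1,[0,0,0],0],[1,[0,0,0],0],[1,[0,0,0],0],[1,[0,0,0],0],[1,[0,0,0],0],[1,[0,0,0],0],[1,[0,0,0],0]]' 35; python3 -c "
from h import *
s=state();print(s['force'],s['torque'],s['qpos'])"
```

```text
time_s: 3.6
ee_pos: [443.6, -286.8, 54.9]
ee_rot: [-89.9, 0.2, 78.4]
force: [-2.7, -6.6, -0.4]
gripper_width: 13.3
[-2.71362356 -6.55109518 -0.40801793] [-1.19496649  0.45030209  0.00201891] [ -34.00420154   21.15870627  106.47468803   -0.236212     52.41874102
 -112.2603047 ]
```

```bash
python3 -m handwheel '[[1,[0,0,0],5],[1,[0,0,0],10],[1,[0,0,0],15],[1,[0,0,0],20],[1,[0,0,0],25],[1,[0,0,0],30],[1,[0,0,0],35],[1,[0,0,0],40],[1,[0,0,0],40]]' 45; python3 -c "
from h import *
s=state();print(s['force'],s['torque'],s['qpos'])"
```

```text
time_s: 4.5
ee_pos: [443.3, -287.4, 54.9]
ee_rot: [-90.0, 0.2, 38.4]
force: [-2.3, -2.7, -0.4]
gripper_width: 13.1
[-2.2838603  -2.72015198 -0.44570116] [-0.33492695  0.03730719 -0.03427187] [-34.03440733  21.16077201 106.47031434  -0.30955303  52.40577529
 -72.26825574]
```

```bash
python3 -m handwheel '[[1,[0,0,0],5],[1,[0,0,0],10],[1,[0,0,0],15],[1,[0,0,0],20],[1,[0,0,0],24],[1,[0,0,0],27],[1,[0,0,0],29.5],[1,[0,0,0],29.5],[1,[0,0,0],29.5]]' 45; python3 -c "
from h import *
s=state();print(s['force'],s['torque'],s['qpos'])"
```

```text
time_s: 5.4
ee_pos: [443.1, -287.6, 54.9]
ee_rot: [-90.2, 0.2, 9.1]
force: [-1.7, -1.9, -0.6]
gripper_width: 13.2
[-1.68174222 -1.88671803 -0.57543753] [-0.31733629  0.16740615  0.37681465] [-34.03581586  21.15964187 106.47390952  -0.35991729  52.41712028
 -42.91320058]
```

```bash
python3 -m handwheel '[[5,[0,0,0],0],[5,[0,0,0],0],[5,[0,0,0],0],[5,[0,0,0],0],[5,[0,-3,0],0],[5,[0,-7,0],0],[5,[0,-11,0],0],[5,[0,-15,0],0],[5,[-3,-15,0],0],[5,[-6,-15,0],0]]' 35; python3 - <<'E'
from h import *
for n in ("scene","top"):
    im=vision.grab_frame(n)[:,:,::-1]
    cv2.imwrite(f"pics/{n}2f.png",im)
    x0,y0,w,h=(340,160,100,110) if n=='scene' else (365,210,90,85)
    cv2.imwrite(f"pics/{n}2.png",cv2.resize(im[y0:y0+h,x0:x0+w],None,fx=5.4,fy=5.4,interpolation=cv2.INTER_CUBIC))
E
```

```text
time_s: 6.4
ee_pos: [384.8, -296.9, 206.5]
ee_rot: [-90.3, 0.1, 9.2]
force: [-0.7, -0.2, -0.5]
gripper_width: 49.9
```

View pics/scene2.png

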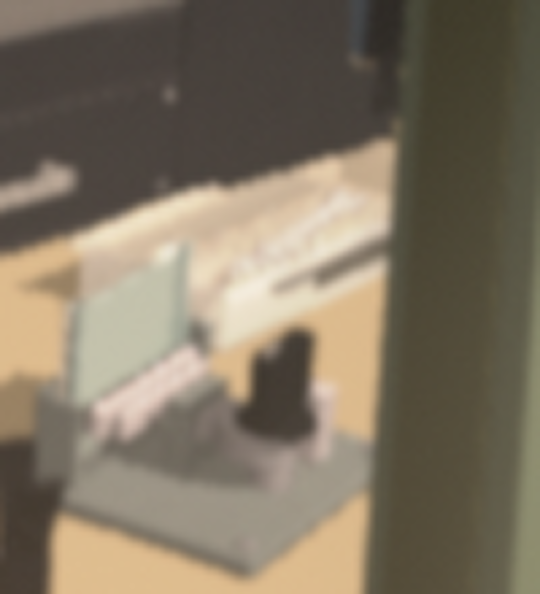

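View pics/top2.png

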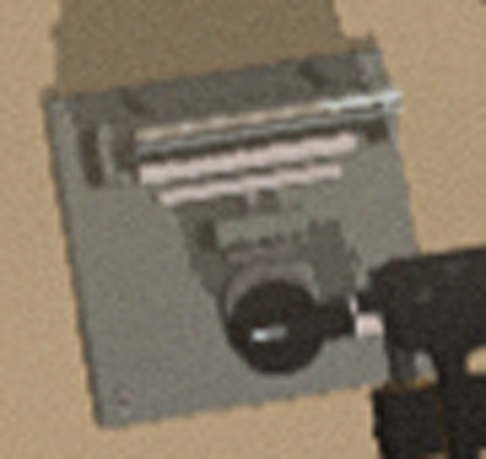

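```bash
python3 -m handwheel '[[9,[2.5,0,2.5],0.8],[9,[5,0,5],1.6],[9,[7.5,0,7.5],2.4],[9,[10,0,10],3.2],[9,[12.5,0,12.5],4],[9,[15,0,15],4.8],[9,[17.5,0,17.5],5.4],[9,[19,0,19],5.7],[9,[19.9,0,19.9],5.7],[9,[19.9,0,19.9],5.7]]' 12; python3 - <<'E'
from h import *
for n in ("scene","top"):
    im=vision.grab_frame(n)[:,:,::-1]
    cv2.imwrite(f"pics/{n}3f.png",im)
    x0,y0,w,h=(240,150,120,140) if n=='scene' else (250,180,110,80)
    cv2.imwrite(f"pics/{n}3.png",cv2.resize(im[y0:y0+h,x0:x0+w],None,fx=4.2,fy=4.2,interpolation=cv2.INTER_CUBIC))
E
```

```text
time_s: 7.5
ee_pos: [548.0, -67.5, 203.5]
ee_rot: [-90.2, 0.3, 3.4]
force: [-0.2, 0.2, -0.5]
gripper_width: 89.9
```

View pics/scene3.png

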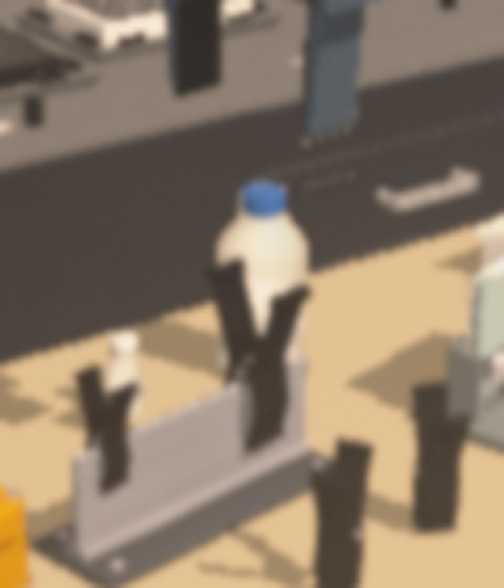

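View pics/top3.png

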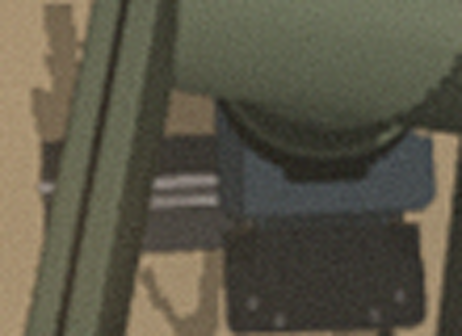

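```bash
python3 - <<'E'
from h import *
np.set_printoptions(precision=1,suppress=True)
t=lambda x,y:(240+(x+.5)/4.2-.5,150+(y+.5)/4.2-.5)
print(onz('scene',[t(229,270),t(291,295)],131))
# predicted handle centres
for yw in (3.5,):
  c=np.array([549.4,-67.3]);e=np.array([np.cos(np.radians(yw)),np.sin(np.radians(yw))])
  for s in(25,-25): print((proj('scene',[[*(c+s*e),131]])-[240,150]+.5)*4.2)
E
python3 -m handwheel '[[9,[0.1,2.5,0],0],[9,[0.1,5,0],0],[9,[0.1,7,0],0],[9,[0.1,8.5,0],0],[9,[0.1,9.1,0],0],[9,[0.1,9.1,0],0]]' 12
```

```text
[[569.3 -63.  131. ]
 [521.3 -66.4 131. ]]
[[227.3 266.6]]
[[290.8 292.6]]
time_s: 8.2
ee_pos: [546.5, -70.2, 112.4]
ee_rot: [-90.2, 0.4, 3.2]
force: [0.8, 0.6, 0.3]
gripper_width: 90.0
```

```bash
python3 -m handwheel '[[8,[0.15,0.1,0.35],-0.3],[7,[0.15,0.1,0.35],-0.3],[6.4,[0.15,0.1,0.35],-0.3],[6.4,[0.15,0.1,0.35],-0.3],[5.9,[0.15,0.1,0.35],-0.3],[5.9,[0.15,0.1,0.35],-0.3],[5.9,[0.15,0.1,0.35],-0.3]]' 15;  python3 -c "
from h import *
s=state();print(s['force'],s['torque'])"
```

```text
time_s: 8.9
ee_pos: [547.8, -66.6, 111.3]
ee_rot: [-90.2, 0.4, 3.5]
force: [0.3, 0.6, -0.3]
gripper_width: 58.9
[ 0.33577046  0.58326546 -0.27669652] [-0.01887474 -0.12317417 -0.02039531]
```

```bash
python3 -m handwheel '[[5,[0,0,0],0],[4.5,[0,0,0],0],[4,[0,0,0],0],[3.5,[0,0,0],0],[3,[0,0,0],0],[2.5,[0,0,0],0],[2,[0,0,0],0],[2,[0,0,0],0],[2,[0,0,0],0]]' 20;  python3 - <<'E'
from h import *
s=state();print(s['force'],s['torque'])
n='scene'
im=vision.grab_frame(n)[:,:,::-1]
x0,y0,w,h=(240,150,120,140) if n=='scene' else (250,180,110,80)
cv2.imwrite(f"pics/{n}4.png",cv2.resize(im[y0:y0+h,x0:x0+w],None,fx=4.2,fy=4.2,interpolation=cv2.INTER_CUBIC))
E
```

```text
time_s: 9.8
ee_pos: [547.8, -66.6, 111.3]
ee_rot: [-90.2, 0.4, 3.5]
force: [0.1, -0.7, -0.3]
gripper_width: 19.9
[ 0.12811822 -0.73521909 -0.31433908] [-0.01041321 -0.14921638 -0.01428015]
```

View pics/scene4.png

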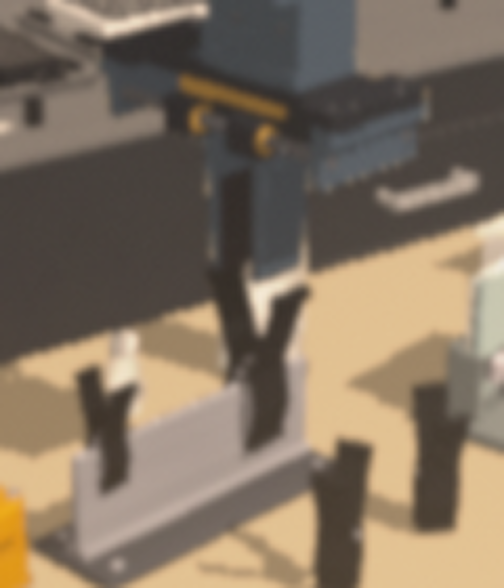

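```bash
python3 - <<'E'
from h import *
for P in([547.8,-66.6,111.3],[547.8,-66.6,130],[549.4,-67.3,76],[549.4,-67.3,131]):
    p=proj('scene',[P]); print(P,(p-[240,150]+.5)*4.2,p)
n='scene'
im=vision.grab_frame(n)[:,:,::-1]
x0,y0,w,h=(280,180,45,65)
cv2.imwrite(f"pics/{n}5.png",cv2.resize(im[y0:y0+h,x0:x0+w],None,fx=9,fy=9,interpolation=cv2.INTER_CUBIC))
E
```

```text
[547.8, -66.6, 111.3] [[259.1173453  312.38691153]] [[301.19460602 223.87783608]]
[547.8, -66.6, 130] [[259.6076988  282.22930163]] [[301.31135686 216.69745277]]
[549.4, -67.3, 76] [[257.23939369 366.89756981]] [[300.74747469 236.85656424]]
[549.4, -67.3, 131] [[258.64354039 279.39971881]] [[301.08179533 216.02374257]]
```

View pics/scene5.png

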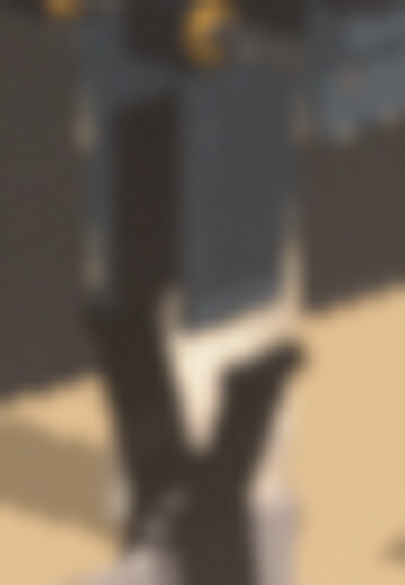

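```bash
python3 - <<'E'
from h import *
np.set_printoptions(precision=1,suppress=True)
print(state()['ee_pos'],state()['qpos'])
for n in('scene','top'):
    im=vision.grab_frame(n)[:,:,::-1]
    cv2.imwrite(f"pics/{n}6f.png",cv2.resize(im,None,fx=1.25,fy=1.25))
# scene1 prediction: near finger tips
for z in (145.7,165):
    print(proj('scene',[[444+36*.2,-284.6+36*.98,z],[444-36*.2,-284.6-36*.98,z]]))
for z in (203.5,223,233):
    print(proj('scene',[[548-50,-70.5,z],[548+50,-64.5,z]]))
E
```

```text
[547.8 -66.6 111.3] [ -7.9  19.8  99.   -0.3  61.6 -11.3]
[[382.9 203.5]
 [405.2 198.3]]
[[383.6 196.2]
 [406.  191.2]]
[[318.  193.1]
 [286.8 181.9]]
[[318.3 184.9]
 [286.8 174. ]]
[[318.4 180.7]
 [286.8 169.9]]
```

View pics/scene6f.png

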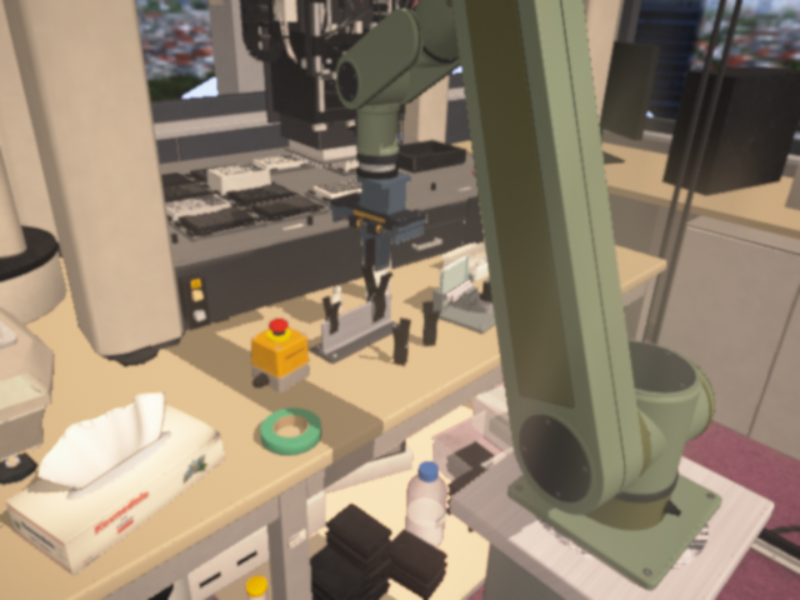

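The fingertips show about 25 mm higher than the reported TCP, at about row 216 where I predicted about 226. The earlier pictures show the same offset, so the fingers closed above the handles and the clip has not moved. I'll open and go lower.

```bash
python3 -m handwheel '[[3,[0,-2,0],0],[5,[0,-2,0],0],[9,[0,-2,0],0],[9,[0,-2,0],0],[9,[0,-2,0],0],[9,[0,-2,0],0],[9,[0,0,0],0],[9,[0,1.3,0],0],[9,[0,2.5,0],0],[9,[0,2.5,0],0]]' 20;  python3 - <<'E'
from h import *
s=state();print(s['force'],s['torque'])
n='scene'
im=vision.grab_frame(n)[:,:,::-1]
x0,y0,w,h=(260,160,90,90)
cv2.imwrite(f"pics/{n}7.png",cv2.resize(im[y0:y0+h,x0:x0+w],None,fx=6,fy=6,interpolation=cv2.INTER_CUBIC))
E
```

```text
time_s: 11.0
ee_pos: [546.3, -66.5, 84.5]
ee_rot: [-90.2, 0.6, 3.5]
force: [0.4, 0.6, 0.1]
gripper_width: 89.7
[0.42006641 0.59506939 0.09476503] [ 0.00426632 -0.11496036 -0.03536913]
```

View pics/scene7.png

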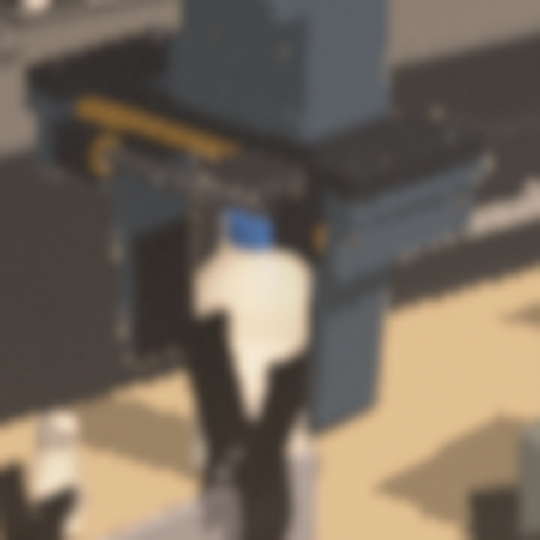

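```bash
python3 -m handwheel '[[8,[0.1,0,0],0],[7,[0.1,0,0],0],[6.5,[0.1,0,0],0],[6.2,[0.1,0,0],0],[5.9,[0.1,0,0],0],[5.6,[0.1,0,0],0],[5.6,[0.1,0,0],0],[5.6,[0.1,0,0],0]]' 15;  python3 -c "
from h import *
s=state();print(s['force'],s['torque'])"
```

```text
time_s: 11.85
ee_pos: [548.4, -66.7, 87.1]
ee_rot: [-90.2, 0.4, 3.5]
force: [-1.3, 0.3, 8.1]
gripper_width: 56.1
[-1.25614314  0.2902949   8.11654095] [-0.02455428  0.37298169  0.04269244]
```

```bash
python3 -m handwheel '[[5.3,[0,-0.05,0],0],[5,[0,-0.1,0],0],[4.5,[0,-0.15,0],0],[4,[0,-0.2,0],0],[3.5,[0,-0.3,0],0],[3,[0,-0.35,0],0],[2.5,[0,-0.4,0],0],[2,[0,-0.4,0],0],[2,[0,-0.4,0],0],[2,[0,-0.4,0],0]]' 20;  python3 - <<'E'
from h import *
s=state();print(s['force'],s['torque'])
n='scene'
im=vision.grab_frame(n)[:,:,::-1]
x0,y0,w,h=(260,160,90,90)
cv2.imwrite(f"pics/{n}8.png",cv2.resize(im[y0:y0+h,x0:x0+w],None,fx=6,fy=6,interpolation=cv2.INTER_CUBIC))
E
```

```text
time_s: 12.85
ee_pos: [549.6, -66.8, 92.7]
ee_rot: [-90.2, 0.3, 3.5]
force: [-0.6, 0.2, 9.3]
gripper_width: 23.3
[-0.58932536  0.16620847  9.2743216 ] [-0.00800729  0.13717318 -0.04564465]
```

View pics/scene8.png

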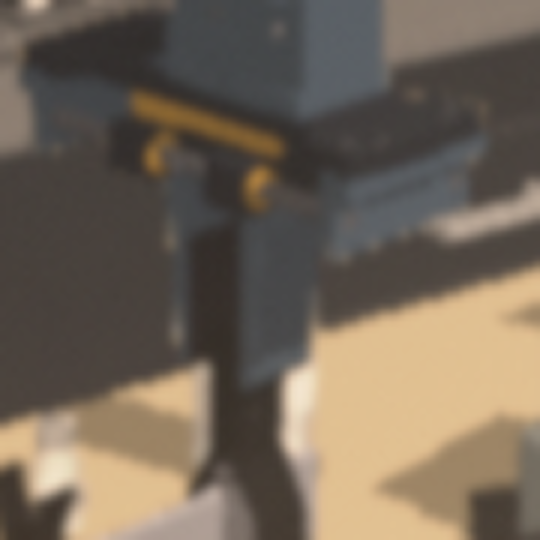

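```bash
python3 -m handwheel '[[2,[0,-0.5,0],0],[2,[0,-1.5,0],0],[2,[0,-2.5,0],0],[2,[0,-4,0],0],[2,[0,-5.5,0],0],[2,[0,-7,0],0],[2,[0,-8.5,0],0],[2,[0,-10,0],0],[2,[0,-10,0],0],[2,[0,-10,0],0]]' 25;  python3 - <<'E'
from h import *
s=state();print(s['force'],s['torque'])
for n in('scene','top'):
    im=vision.grab_frame(n)[:,:,::-1]
    cv2.imwrite(f'pics/{n}9f.png',im)
    x0,y0,w,h=(260,120,100,120) if n=='scene' else (250,180,110,80)
    cv2.imwrite(f"pics/{n}9.png",cv2.resize(im[y0:y0+h,x0:x0+w],None,fx=5,fy=5,interpolation=cv2.INTER_CUBIC))
E
```

```text
time_s: 13.9
ee_pos: [549.9, -66.3, 192.7]
ee_rot: [-90.2, 0.2, 3.5]
force: [0.4, -0.2, -1.2]
gripper_width: 23.4
[ 0.43132661 -0.24796271 -1.15822581] [ 0.02676391 -0.08784278  0.03361373]
```

View pics/scene9.png

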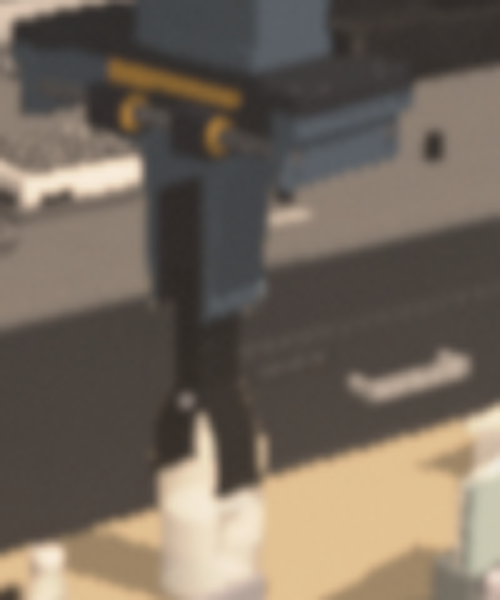

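```bash
python3 - <<'E'
from h import *
np.set_printoptions(precision=1,suppress=True)
t=lambda x,y:(260+(x+.5)/5-.5,120+(y+.5)/5-.5)
o,d=ray('scene',[t(185,400),t(165,465),t(240,495),t(200,470)])
for k,(x) in enumerate([549,570,528,549]):
    print(o+d[k]*((x-o[0])/d[k,0]))
for z in (173,177,181,185): print(z,(proj('scene',[[549.5,-51,z],[549.5+21,-52,z-44],[549.5-21,-54,z-44]])-[260,120]+.5)*5)
E
```

```text
[549.  -52.1 176.9]
[570.  -58.7 135.4]
[528.  -68.5 131.3]
[549.  -62.1 138.9]
173 [[183.  408.5]
 [154.2 481.1]
 [216.9 507.9]]
177 [[183.  400.5]
 [154.2 473.4]
 [217.  500.1]]
181 [[183.1 392.4]
 [154.2 465.7]
 [217.2 492.2]]
185 [[183.2 384.3]
 [154.3 457.9]
 [217.3 484.3]]
```

```bash
python3 - <<'E'
import cv2
im=cv2.imread('pics/scene9f.png')
cv2.imwrite("pics/s9z.png",cv2.resize(im[175:225,280:325],None,fx=12,fy=12,interpolation=cv2.INTER_CUBIC))
E
```

```text
(no output)
```

View pics/s9z.png

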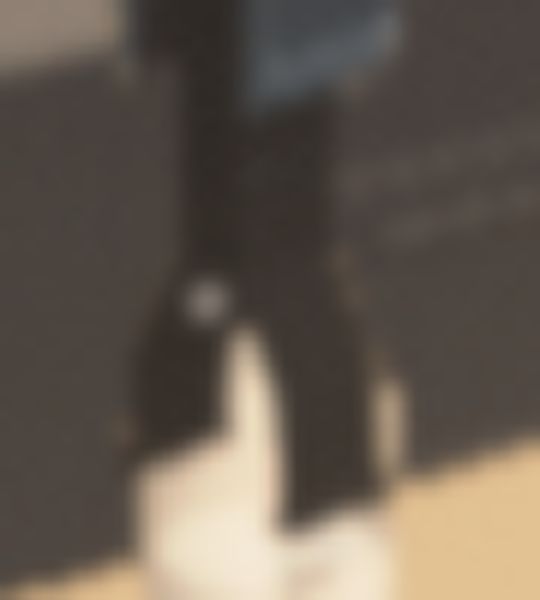

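```bash
python3 - <<'E'
from h import *
np.set_printoptions(precision=1,suppress=True)
im=cv2.imread('pics/top2f.png')
x0,y0=372,215
cv2.imwrite("pics/t2z.png",cv2.resize(im[215:260,372:450],None,fx=10,fy=10,interpolation=cv2.INTER_CUBIC))
im=cv2.imread('pics/scene9f.png')
cv2.imwrite("pics/s2z.png",cv2.resize(im[195:260,345:405],None,fx=9,fy=9,interpolation=cv2.INTER_CUBIC))
E
```

```text
(no output)
```

View pics/t2z.png

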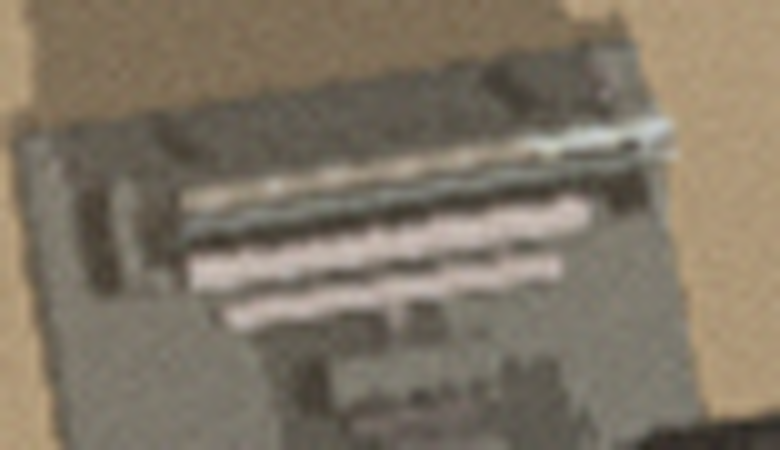

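View pics/s2z.png

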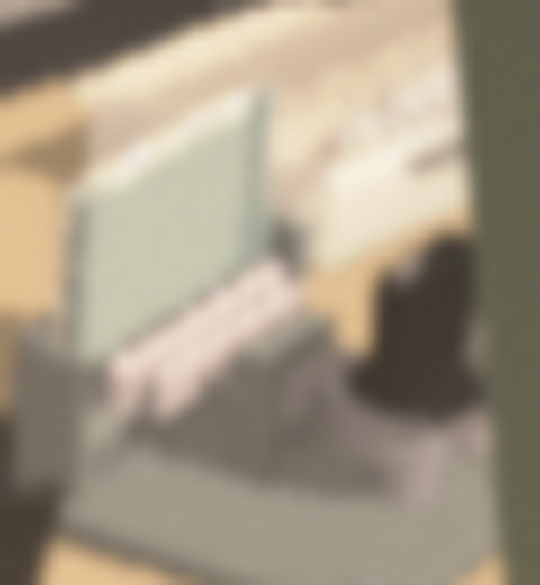

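```bash
python3 - <<'E'
from h import *
np.set_printoptions(precision=1,suppress=True)
t=lambda x,y:(372+(x+.5)/10-.5,215+(y+.5)/10-.5)
a=onz('top',[t(185,208),t(672,140)],98);print(a,a.mean(0),np.degrees(np.arctan2(a[0,0]-a[1,0],a[0,1]-a[1,1])))
# press bar edges & scene near-face top corners
u=lambda x,y:(345+(x+.5)/9-.5,195+(y+.5)/9-.5)
b=onz('scene',[u(78,197),u(265,97)],98);print(b,b.mean(0))
s=state()
y=np.radians(s['ee_rot'][2]);print(s['ee_pos'],s['ee_rot'])
d=np.array([527,-272.5])-s['ee_pos'][:2]
print("tool x,z",d@[np.cos(y),np.sin(y)],d@[-np.sin(y),np.cos(y)])
E
```

```text
[[ 518.2 -217.5   98. ]
 [ 534.9 -324.    98. ]] [ 526.6 -270.7   98. ] -8.916221869734972
[[ 516.7 -217.4   98. ]
 [ 530.4 -315.    98. ]] [ 523.6 -266.2   98. ]
[549.4 -66.3 191.8] [-90.2   0.4   3.5]
tool x,z -35.036134233347944 -204.4577251582803
```

```bash
python3 -m handwheel '[[2,[-0.2,0,-1.2],0],[2,[-0.6,0,-3.6],-1],[2,[-1.1,0,-6.5],-2],[2,[-1.7,0,-10],-3],[2,[-2.3,0,-13.5],-4],[2,[-2.8,0,-16.5],-5],[2,[-3.2,0,-18.8],-5.7],[2,[-3.4,0,-19.9],-5.7],[2,[-3.5,0,-20.4],-5.7],[2,[-3.5,0,-20.4],-5.7]]' 25;  python3 - <<'E'
from h import *
s=state();print(s['force'],s['torque'])
for n in('scene','top'):
    im=vision.grab_frame(n)[:,:,::-1]
    cv2.imwrite(f'pics/{n}10f.png',im)
    x0,y0,w,h=(340,140,80,100) if n=='scene' else (350,180,110,90)
    cv2.imwrite(f"pics/{n}10.png",cv2.resize(im[y0:y0+h,x0:x0+w],None,fx=6,fy=6,interpolation=cv2.INTER_CUBIC))
E
```

```text
time_s: 15.0
ee_pos: [526.7, -272.1, 192.4]
ee_rot: [-90.1, 0.4, 9.2]
force: [-0.1, -0.3, -0.2]
gripper_width: 23.1
[-0.13237197 -0.33061795 -0.24881968] [ 0.03460755 -0.08065461  0.00749921]
```

View pics/scene10.png

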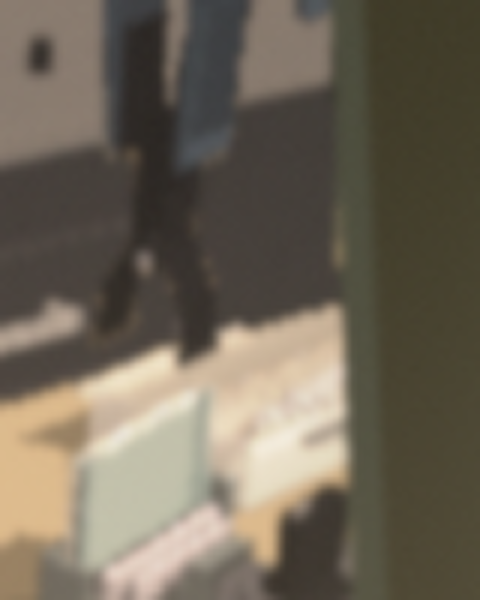

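View pics/top10.png

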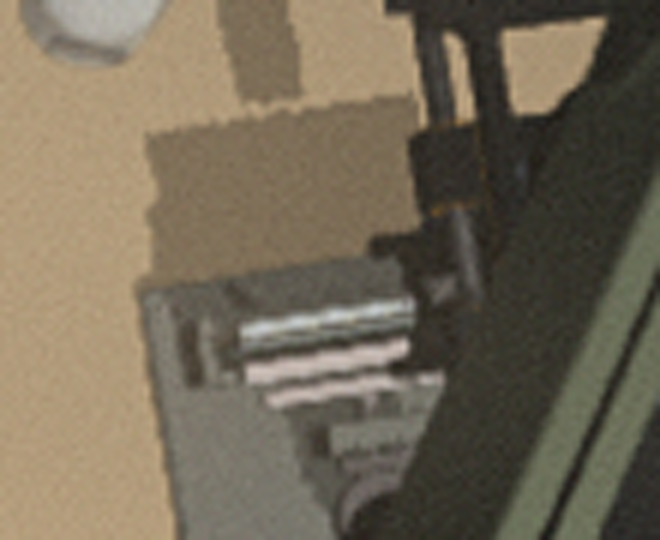

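```bash
python3 - <<'E'
from h import *
yw=np.radians(9.2);e=np.array([np.cos(yw),np.sin(yw)]);n=np.array([-e[1],e[0]])
f=lambda P:((proj('scene',[P])-[340,140]+.5)*6).round(0)[0]
c=np.array([526.7,-272.1])
print('pin',f([*(c+15*n),177.3]))
for s in(21,-21):
    print('jaw bottom +y corner',f([*(c+s*e+14*n),133.5]),'-y',f([*(c+s*e-14*n),133.5]))
m=np.array([526.6,-271])
for s in(-4.5,4.5): print('sandw top corners',f([*(m+s*e+55*n),98]),f([*(m+s*e-55*n),98]))
E
```

```text
pin [144. 260.]
jaw bottom +y corner [ 97. 344.] -y [132. 326.]
jaw bottom +y corner [180. 368.] -y [214. 349.]
sandw top corners [ 88. 464.] [222. 389.]
sandw top corners [ 70. 459.] [205. 384.]
```

```bash
python3 -m handwheel '[[2,[0,0.5,0],0],[2,[0.1,1,0],0],[2,[0.1,1.5,0],0],[2,[0.1,2,0],0],[2,[0.1,2.5,0],0],[2,[0.1,2.8,0],0],[2,[0.1,2.8,0],0],[2,[0.1,2.8,0],0]]' 25;  python3 - <<'E'
from h import *
s=state();print(s['force'],s['torque'])
for n in('scene','top'):
    im=vision.grab_frame(n)[:,:,::-1]
    cv2.imwrite(f'pics/{n}11f.png',im)
    x0,y0,w,h=(345,170,50,60) if n=='scene' else (380,210,60,50)
    cv2.imwrite(f"pics/{n}11.png",cv2.resize(im[y0:y0+h,x0:x0+w],None,fx=10,fy=10,interpolation=cv2.INTER_CUBIC))
E
```

```text
time_s: 15.9
ee_pos: [527.9, -271.2, 164.7]
ee_rot: [-90.2, 0.4, 9.3]
force: [-0.8, -1.2, -1.6]
gripper_width: 22.8
[-0.77640139 -1.16824859 -1.59663552] [-0.05199444 -0.14681464 -0.03571134]
```

View pics/scene11.png

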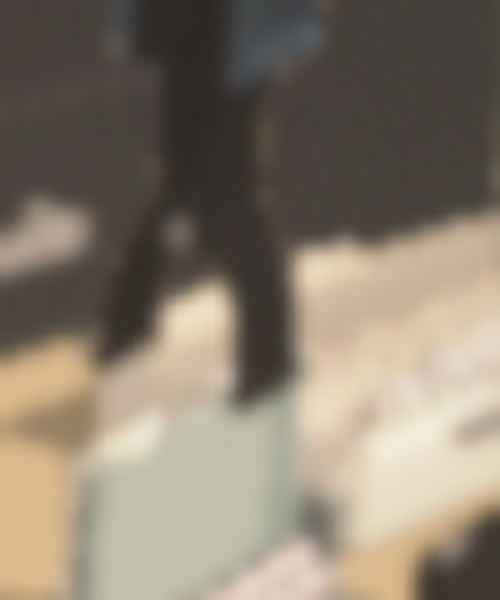

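View pics/top11.png

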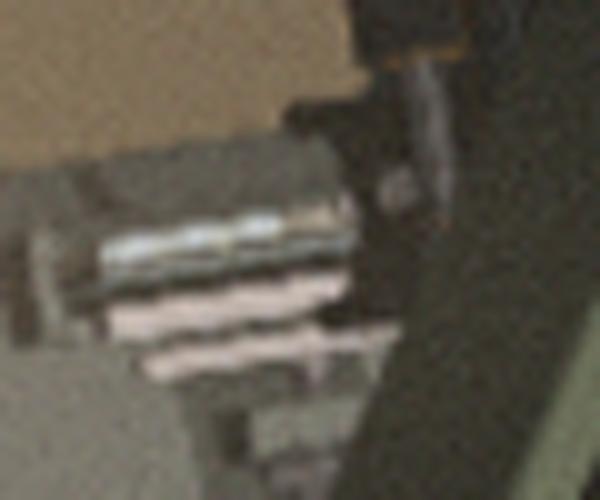

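```bash
python3 - <<'E'
from h import *
np.set_printoptions(precision=1,suppress=True)
yw=np.radians(9.2);e=np.array([np.cos(yw),np.sin(yw)]);n=np.array([-e[1],e[0]])
f=lambda P:((proj('top',[P])-[380,210]+.5)*10).round(0)[0]
c=np.array([527.9,-271.2]);m=np.array([526.6,-271])
for s in(25,-25): print('jaw outer +y corner',f([*(c+s*e+14*n),109]),f([*(c+s*e+14*n),112]))
for s in(-4.5,4.5): print('sandw at +55,+20',f([*(m+s*e+55*n),98]),f([*(m+s*e+20*n),98]))
print('handle',[f([*(c+s*e+14*n),206]) for s in(12,-12)])
fs=lambda P:((proj('scene',[P])-[345,170]+.5)*10).round(0)[0]
print('scene', [fs([*(c+s*e+q*n),105]) for s in(21,-21) for q in (14,-14)], [fs([*(m+s*e+q*n),98]) for s in(-4.5,4.5) for q in (55,-55)])
E
```

```text
jaw outer +y corner [282. 109.] [285. 107.]
jaw outer +y corner [318. 338.] [321. 337.]
sandw at +55,+20 [105. 281.] [264. 258.]
sandw at +55,+20 [ 99. 240.] [257. 217.]
handle [array([403., 118.]), array([423., 241.])]
scene [array([ 99., 373.]), array([157., 342.]), array([236., 415.]), array([293., 383.])] [array([ 97., 474.]), array([320., 348.]), array([ 67., 464.]), array([291., 339.])]
```

```bash
python3 -m handwheel '[[2,[0,0.3,0],0],[2,[-0.05,0.7,0],0],[2,[-0.05,1.1,0],0],[2,[-0.05,1.5,0],0],[2,[-0.05,1.9,0],0],[2,[-0.05,2.3,0],0],[2,[-0.05,2.6,0],0],[2,[-0.05,2.8,0],0],[2,[-0.05,2.8,0],0],[2,[-0.05,2.8,0],0]]' 25;  python3 - <<'E'
from h import *
s=state();print(s['force'],s['torque'])
for n in('scene','top'):
    im=vision.grab_frame(n)[:,:,::-1]
    cv2.imwrite(f'pics/{n}12f.png',im)
    x0,y0,w,h=(345,170,50,60) if n=='scene' else (380,210,60,50)
    cv2.imwrite(f"pics/{n}12.png",cv2.resize(im[y0:y0+h,x0:x0+w],None,fx=10,fy=10,interpolation=cv2.INTER_CUBIC))
E
```

```text
time_s: 17.0
ee_pos: [527.4, -271.5, 137.1]
ee_rot: [-90.2, 0.4, 9.3]
force: [-0.8, 0.1, -0.6]
gripper_width: 23.1
[-0.81969716  0.1395062  -0.60179915] [ 0.01159029 -0.11624082 -0.08644656]
```

View pics/scene12.png

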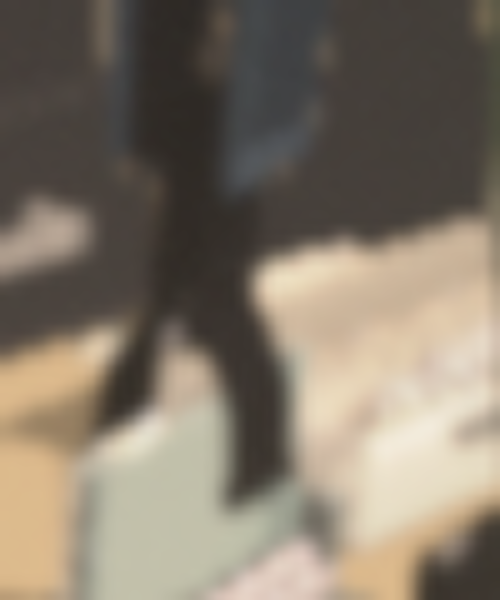

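View pics/top12.png

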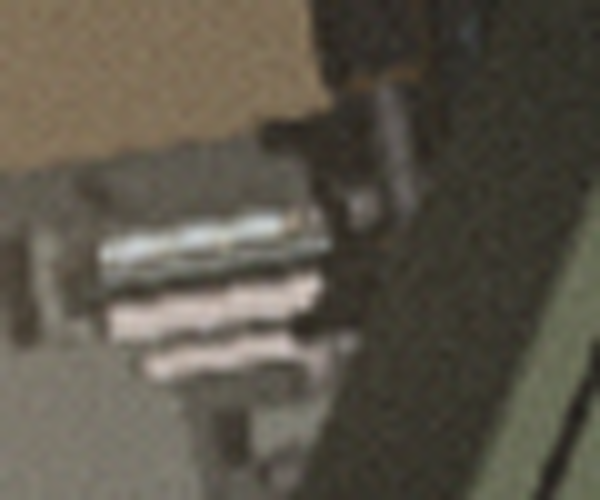

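```bash
python3 - <<'E'
from h import *
yw=np.radians(9.2);e=np.array([np.cos(yw),np.sin(yw)]);n=np.array([-e[1],e[0]])
f=lambda P:((proj('top',[P])-[380,210]+.5)*10).round(0)[0]
fs=lambda P:((proj('scene',[P])-[345,170]+.5)*10).round(0)[0]
c=np.array([527.4,-271.5])
for s in(25,-25): print('jaw outer +y corner',f([*(c+s*e+14*n),82]))
print('far/near jaw bottom', [fs([*(c+s*e+q*n),77.5]) for s in(21,-21) for q in (14,-14)],'pin',fs([*(c+15*n),121.5]))
# if near jaw outer edge observed at (292,325), far (262,130):
t=lambda x,y:(380+(x+.5)/10-.5,210+(y+.5)/10-.5)
a=onz('top',[t(262,130),t(292,325)],82);print(a,a.mean(0), (a-[*c,0])[:,:2]@np.c_[e,n])
E
```

```text
jaw outer +y corner [256. 125.]
jaw outer +y corner [292. 348.]
far/near jaw bottom [array([ 95., 470.]), array([152., 437.]), array([231., 512.]), array([286., 479.])] pin [172. 336.]
[[ 548.55065582 -255.09458175   82.        ]
 [ 505.41357085 -261.85684336   82.        ]] [ 526.98211334 -258.47571255   82.        ] [[ 23.50149715  12.81279133]
 [-20.16184222  13.03432603]]
```

```bash
python3 -m handwheel '[[2,[0,0,0],0],[2,[0,0,0],0],[2,[0,0,0],0],[2,[0,0,0],0],[2,[0,0,0],0]]' 25;  python3 - <<'E'
from h import *
s=state();print(s['force'],s['torque'],abs(s['qvel']).max())
im=vision.grab_frame('scene')[:,:,::-1]
cv2.imwrite("pics/s13.png",cv2.resize(im[130:290,250:450],None,fx=4,fy=3.75,interpolation=cv2.INTER_CUBIC))
E
```

```text
time_s: 17.6
ee_pos: [527.5, -271.5, 137.2]
ee_rot: [-90.2, 0.3, 9.3]
force: [0.8, 0.1, -0.6]
gripper_width: 22.8
[ 0.75087245  0.05706485 -0.62602257] [-0.01458136 -0.14737746 -0.02448202] 0.0713204093341642
```

View pics/s13.png

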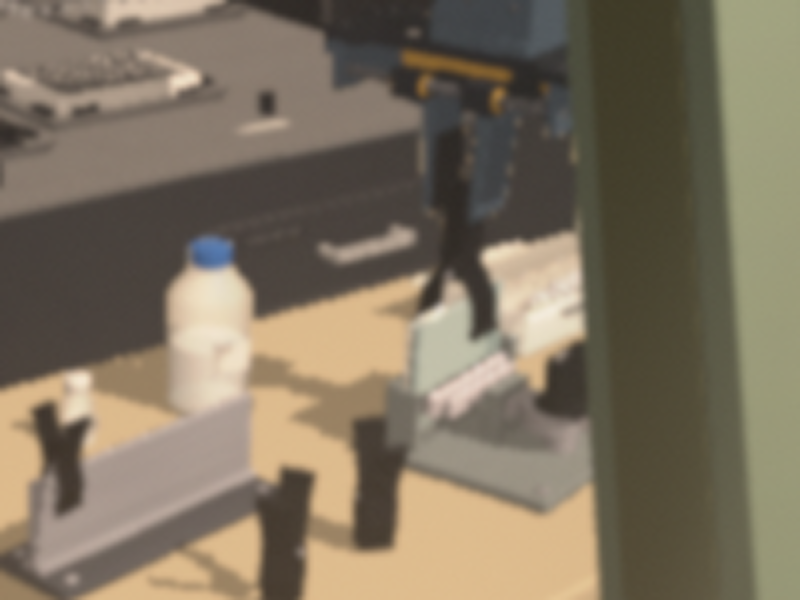

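The clip gapes over the middle of the upright sandwich, with the near jaw ending at about (483,335) on the near face and the far jaw behind the plate. The bottle and vial have not moved, and the arm is still with no contact force.

```bash
python3 -c "
from workcell import job
print(job.job_done())"
```

```text
the job is handed in; nothing more can be done
None
```

I turned the cam knob clockwise to its locked position and lifted the large clip off the rail. I handed the job in at about 17.6 s with the clip held open over the middle of the sandwich; no verdict was given.

**Knob:** it turned about 69° and showed parallel to the plates afterwards. The press bar had moved up to the sandwich. I judged the lock from the pictures and the turn angle only, with no direct reading of the notch or the press force.

**Clip:** it is squeezed to its stop (finger opening about 23 mm, grip set to 25 N).
- **Depth:** jaw centres are about 16 mm below the top edge and the pin is about 121 mm up.
- **Sideways fit:** the clip is within about 1 mm of the sandwich's middle. By position each jaw centre should be about 20 mm from the middle. A rougher reading of the top picture puts the near one at about 15 mm, still above the 11.5 mm needed.
- **Contact:** the force at the wrist is under 1 N and the arm is still.

**What disagreed:**
- The fingertips sat about 25 mm higher than the reported TCP, so my first squeeze closed above the handles without touching them. I went lower and took the clip on the second try.
- The knob was about 3 mm from where the camera put it.
- The last view shows the far jaw only partly, because the sandwich hides it.

The bottle and vial had not moved in the last picture. The tape roll was outside that view, but the arm never went near it.

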